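Index the parts carousel by its spokes

TASK

Turn the round parts plate by pushing its spokes sideways with a fingertip, until the white relay stands in line with the index tongue that juts out from under the plate, and leave it at rest there. Push gently and steadily: do not grip or straddle a spoke, do not shove or lift the stand, keep off the parts on the plate, and leave the things lying round it where they are.

Things in the scene. Friction and masses are not known exactly. Their poses are not given: they have to be found in the camera images.
- hub (a point): Point on the vertical turning axis of the grey painted parts plate (round, 160 mm across, 12 mm thick), in its top face, 34 mm above the mat. Its axes turn with the plate: four plain steel spokes stand out along its +x, +y, -x and -y.
- spoke (a point): Point on the centre line of one of the four alike spokes (the one along hub's +x), 115 mm from the axis, 45 mm above the mat. A spoke is a 10 mm round bar, cranked up from the plate's rim; it runs level from 95 to 135 mm from the axis, centre line 45 mm above the mat, and ends in a 15 mm black ball (outermost 145 mm from the axis).
- relay_rim (a point): Point on the rim of the plate's top face (80 mm from the axis), on the radius through the middle of the white relay's station; midway between two spokes (45 degrees from each).
- index (a point): Point 80 mm from the turning axis, at the height of the plate's top face, exactly over the middle line of the index tongue, a flat pointed aluminium bar 18 mm wide and 6 mm thick fixed to the stand 4 mm above the mat, which juts out radially from under the plate to 159 mm from the axis. The relay is in line with the tongue when relay_rim coincides with index.
- plate (a joint): Angle of the plate on its stand in rad, growing anticlockwise seen from above. The relay is in line with the index tongue at pi/4 = 0.785 and at full turns (6.283) from there. It turns either way without stops against light steady friction (about 0.06 N m) and stays where it is left.
- stand: The stand: dark steel foot 150 mm across with the index tongue, about 3 kg, standing loose on the green bench mat (2.4 mm thick; mat top at z = 0.0024 m). Origin at the centre of its underside, on the turning axis; the tongue points along its own -x.
- relay: White upright relay, 29x28x48 mm, fixed on the plate, its middle 47 mm from the axis, top 82 mm above the mat. Origin at the centre of its underside.
- reel: Flat blue round wick reel, 42 mm across, 12 mm tall, fixed on the plate a quarter turn anticlockwise (from above) of the relay. Origin at the centre of its underside.
- switch: Black dome hand switch, 46x62x28 mm, fixed on the plate opposite the relay. Origin at the centre of its underside. The fourth station is empty.
- box_navy: Bystander: navy rectangular carton, 61x115x50 mm, loose on the bench. Origin at the centre of its underside.
- spool_pink: Bystander: wire spool, pink winding, 72 mm across, 55 mm tall, loose on the bench. Origin at the centre of its underside.
- tester: Bystander: black pocket tester, 100x62x25 mm, loose on the bench. Origin at the centre of its underside.
- long_nose: Bystander: yellow-handled long-nose pliers, 149x75x12 mm, loose on the bench. Origin at the centre of its underside.
- tape: Bystander: roll of black tape, 67 mm across, 19 mm tall, loose on the bench. Origin at the centre of its underside.

How it is judged (in metres and radians):
On the way, in this order (a step that is already met when the one before it is completed fails the run):
1. a finger pushes the plate round (contact force between the fingers and plate above 0.2 N and (velocity of joint plate above 0.02 rad/s or velocity of joint plate below -0.02 rad/s)), for 0.1 s.
2. the relay is in line with the index tongue (horizontal distance between relay_rim and index below 0.009 m), for 0.1 s.
At the end, for the whole second after the job is handed in: The relay's radius lies within 9 mm at the rim (about 6.4 degrees) of the tongue's middle line, the plate is at rest, and the stand is within 20 mm of where it stood and the index point within 25 mm (horizontal distance between relay_rim and index below 0.009 m and velocity of joint plate between -0.03 and 0.03 rad/s and distance of stand from where it was at the start of the episode below 0.02 m and distance of index from where it was at the start of the episode below 0.025 m); the robot touches nothing.
It fails at once if a spoke is gripped or straddled by the fingers ((y of the grasp point in the frame of hub between -0.005 and 0.005 m and z of the grasp point in the frame of hub between 0.001 and 0.021 m and (x of the grasp point in the frame of hub between 0.085 and 0.145 m or x of the grasp point in the frame of hub between -0.145 and -0.085 m)) or (x of the grasp point in the frame of hub between -0.005 and 0.005 m and z of the grasp point in the frame of hub between 0.001 and 0.021 m and (y of the grasp point in the frame of hub between 0.085 and 0.145 m or y of the grasp point in the frame of hub between -0.145 and -0.085 m))).
It fails at once if the plate is pushed with more than 25 N, or flicked round faster than 3 rad/s (contact force between the fingers and plate above 25 N or velocity of joint plate above 3 rad/s or velocity of joint plate below -3 rad/s).
It fails at once if the parts on the plate are touched (contact force between any of the fingers, the arm and relay above 1 N or contact force between any of the fingers, the arm and reel above 1 N or contact force between any of the fingers, the arm and switch above 1 N).
It fails at once if the stand is shoved, lifted or tipped (distance of stand from where it was at the start of the episode above 0.03 m or height (world z) of stand above 0.009 m or angle between stand's own z axis and vertical above 0.06 rad).
It fails at once if a bystander is knocked away or lifted (distance of any of box_navy, spool_pink, tester, long_nose, tape from where it was at the start of the episode above 0.03 m).
It also fails if it takes over 64 s, if anything falls off the work surface, if the arm or the gripper's body presses on something with over 40 N, if the wrist force passes 120 N, or if a joint passes its speed limit or range.

ROBOT

A 6-joint arm with a two-finger parallel gripper is mounted at the origin on a cart in front of the work surface, level with it; the furniture and walls round the work are solid. World frame = base frame: x ahead of the robot, y to its left, z up, the work surface at z = 0. Lengths are in m, angles in degrees, forces in N, time in s.
With the tool pointing down it reaches from about 0.375 to 0.9 m from the base axis. Payload 3.1 kg.
Tool frame: the origin (TCP) lies at the very end of the fingers, on their centre line; the grasp point (between the pads) lies behind it (bot.grip_depth is the z of the grasp point in the tool frame, in m); z points along the fingers, y is the direction in which the jaws open and shut (so a half turn about z gives the same grasp; the last joint's range is limited). The gripper opens to 87 mm and grips with 3 to 60 N. Pads are 19 mm wide; open, the fingers measure 117 mm over their backs; the gripper's body (75 mm by 190 mm) begins 51 mm behind the grasp point.
Start: joints at [66.606, 30.224, 82.088, -0, 67.689, -10.227], TCP at [0.142, 0.609, 0.223] pointing down, gripper open.
Joint ranges: [-176.69, 176.69], [-43.24, 126.21], [12.49, 139.97], [-82, 262], [0, 151.66], [-163.58, 163.58]. Speed limits (degrees/s): [159.86, 159.86, 180, 180, 180, 180].

INTERFACE

Orientations are given as a 3x3 rotation matrix whose columns are the frame's x, y, z axes.
In Python, from rig import bot, vision gives the robot as it stands. The module is installed in compiled form; this text tells all that it offers.
- The arm moves only by the shell command python3 -m jog 'ROWS'. ROWS is JSON, a list of rows, each a list of 3 entries, a list of its own where there are three numbers: the shift along the tool's x, y, z in mm, then the turn, a rotation vector about the tool's x, y, z in degrees, then the closure, from 0 (fully open) to 1 (shut). In form: [[[dx, dy, dz], [wx, wy, wz], fingers], ...]. A call has 1 to 12 rows; each row is the pose to reach, as a shift and turn from the pose commanded when the call began, along the tool's axes at that moment; what a row does not reach only later rows make up. A row lasts 1/12 s, in which the tool goes at most 41.7 mm and 7.16 degrees, less where a joint would pass 70% of its speed; a pose out of reach is approached as far as the arm can. A call with a gripper value outside its range is refused whole. The fingers move at their own pace and stop on an object; the grip force is fixed at half the most. Time passes only in rows, so rows that repeat a pose let the fingers close. It gives the time, the measured TCP pose, the force and the opening at its end, in the units of the state.
- bot.read_state(): the state, without advancing time (a new reading comes with each control period).
- vision.capture(name): name is "side" or "top" or "wrist"; returns the picture (480x640x3 uint8, red, green, blue); there is no depth.
- vision.camera_info(name): a dict with "intrinsics" (3x3 intrinsics, pixels), "camera_from_world" (4x4, takes a point from world to camera coordinates); the wrist camera has in their place "mount" (4x4, takes a point from camera to tool coordinates, whose origin is the TCP and whose axes are the flange's). Camera axes: x right, y up, looking along -z (the intrinsics and any distortion apply to the point x, -y, -z); pixel columns grow to the right and rows downward; lengths in m; the calibration is good to about 2 mm. A picture is of the moment at which its call begins: read the wrist's pose just before it. camera_info takes no time and is no camera call.
- bot.hand_in(): hands the job in, once; it reports no verdict.
The state is a dict: "time_s": time; "joint_positions": joint angles; "qvel": joint speeds; "tau": joint torques, N m; "position": TCP position; "tcp_rot": TCP orientation; "force": force on the tool from outside, world axes, zero at the start; "moment": the same for the moment, N m; "opening": opening from 0.0 (shut) to 1.0 (fully open).
Only numpy, scipy, OpenCV 4.12 (cv2) and the standard library are available. Lean on these libraries where they do the work, as an engineer would, in place of code of your own. Each camera call takes 0.05 s, during which the arm holds its last target. There are 200 camera calls.

## Working session

There is one attempt and no reset: what is moved stays moved. The work goes in short steps, Python scripts to look and compute and a shell command to move; the robot and the scene stay as the last step left them, time stands still between calls to the robot, and variables do not carry over. Pictures are saved under pics/ and viewed, about 8 in all and at most 12, crops included, and the job is handed in when it is done.

```bash
mkdir -p pics
python3 - <<'E'
from rig import bot, vision
import cv2,numpy as np
np.set_printoptions(precision=4,suppress=True)
for n in ("top","side"):
    im=vision.capture(n); cv2.imwrite(f"pics/{n}0.png",cv2.cvtColor(im,cv2.COLOR_RGB2BGR))
    print(n,vision.camera_info(n))
print(vision.camera_info("wrist"),bot.grip_depth); print(bot.read_state())
E
```

```text
top {'intrinsics': array([[454.982 ,   0.    , 321.0109],
       [  0.    , 454.982 , 244.2146],
       [  0.    ,   0.    ,   1.    ]]), 'camera_from_world': array([[ 0.006 , -1.    ,  0.0036,  0.2029],
       [ 0.9687,  0.0067,  0.2481, -0.5692],
       [-0.2481,  0.002 ,  0.9687, -0.9532],
       [ 0.    ,  0.    ,  0.    ,  1.    ]])}
side {'intrinsics': array([[566.6674,   0.    , 314.2394],
       [  0.    , 566.6674, 236.3011],
       [  0.    ,   0.    ,   1.    ]]), 'camera_from_world': array([[ 0.9936, -0.1121,  0.0124, -0.5148],
       [ 0.0268,  0.3416,  0.9395, -0.1585],
       [-0.1095, -0.9331,  0.3424, -0.8931],
       [ 0.    ,  0.    ,  0.    ,  1.    ]])}
{'intrinsics': array([[383.7434,   0.    , 323.8107],
       [  0.    , 383.7434, 240.4603],
       [  0.    ,   0.    ,   1.    ]]), 'mount': array([[-0.0001,  0.9621,  0.2726,  0.0757],
       [ 1.    ,  0.    ,  0.0003,  0.0002],
       [ 0.0003,  0.2726, -0.9621, -0.1614],
       [ 0.    ,  0.    ,  0.    ,  1.    ]])} -0.0187
{'time_s': 0.1, 'joint_positions': array([ 66.6066,  30.2726,  82.1488,   0.0001,  67.6895, -10.226 ]), 'qvel': array([-0.0046, -0.0229, -0.1277, -0.0059,  0.0102, -0.0114]), 'tau': array([ -0.0002, -44.0986, -17.715 ,   0.0635,   0.0534,  -0.0001]), 'position': array([0.1421, 0.608 , 0.2217]), 'tcp_rot': array([[-0.9737,  0.2278, -0.0008],
       [ 0.2278,  0.9737, -0.0018],
       [ 0.0003, -0.0019, -1.    ]]), 'force': array([-0.3761,  0.2088, -0.7812]), 'moment': array([-0.0523, -0.0023, -0.0127]), 'opening': 1.0038820362193812}
```

View pics/top0.png

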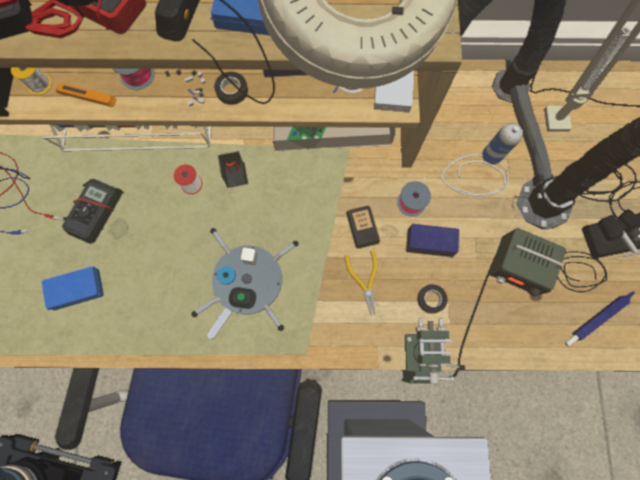

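View pics/side0.png

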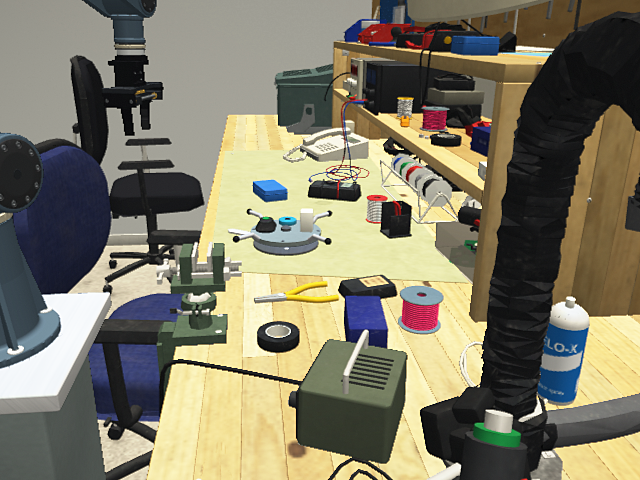

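```bash
cat > h.py <<'E'
import numpy as np,cv2
from rig import bot,vision
np.set_printoptions(precision=4,suppress=True)
def ray(n,uv,z):
    c=vision.camera_info(n);K=c["intrinsics"];T=c["camera_from_world"];R=T[:3,:3];o=-R.T@T[:3,3]
    d=np.linalg.inv(K)@[uv[0],uv[1],1];d=R.T@(d*[1,-1,-1])
    return o+d*(z-o[2])/d[2]
def crop(n,x,y,w,h,s,f):
    im=vision.capture(n)[y:y+h,x:x+w]
    cv2.imwrite(f"pics/{f}.png",cv2.cvtColor(cv2.resize(im,None,fx=s,fy=s,interpolation=cv2.INTER_CUBIC),cv2.COLOR_RGB2BGR))
E
python3 -c "
from h import *
crop('top',180,215,130,130,4.6,'top1')"
```

```text
(no output)
```

View pics/top1.png

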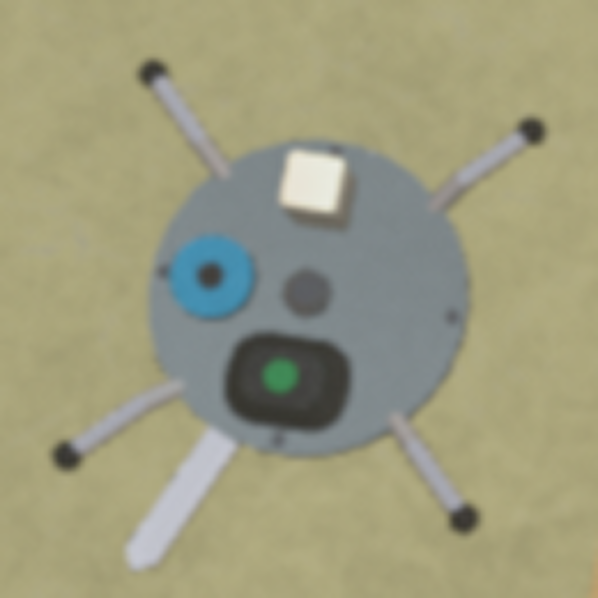

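Run:
```python
from h import *
P=lambda c,z:ray('top',(180+(c[0]+.5)/4.6-.5,215+(c[1]+.5)/4.6-.5),z)[:2]
ang=lambda v:np.degrees(np.arctan2(v[1],v[0]))
b=[P(c,.0474) for c in [(153,73),(532,131),(463,518),(66,456)]]
h=np.mean(b,0);print("hub",h)
for q in b:print(q,np.linalg.norm(q-h),ang(q-h))
d=[P(c,.0364) for c in [(336,149),(165,271),(278,439),(452,317)]]
print("dots",np.mean(d,0),[ang(q-h) for q in d])
t,r=P((140,562),.0124),P((222,437),.0124)
print("tongue",t,ang(t-h),ang(t-r),np.linalg.norm(t-h)); print(P((313,183),.0844),ang(P((313,183),.0844)-h))
```

```text
hub [0.4947 0.3765]
[0.6052 0.4578] 0.1371209580520748 36.357876076342045
[0.5762 0.2659] 0.137394270604162 -53.61000296076969
[0.3846 0.2951] 0.136931029067038 -143.52313460187636
[0.4129 0.4873] 0.13767888044912288 126.46909352288698
dots [0.4953 0.3763] [np.float64(-8.479470787357393), np.float64(81.18950502303055), np.float64(171.35639432817257), np.float64(-98.7624727493795)]
tongue [0.3647 0.4565] 148.3964402143303 149.06482156068128 0.1526646545481429
[0.5402 0.3684] -10.096616542517275
```

The top view shows the hub near (0.495, 0.376). The spokes are at 36, 126, -144 and -54 degrees, the relay is at about -8.6 degrees, and the tongue is at about 148.7 degrees. The plate therefore needs about +157 degrees. I'll push the -144 degree spoke anticlockwise round the free -y side, with the fingers shut.

```bash
python3 -m jog '[[[-9,-6,0],[0,0,0],1],[[-27,-18,0],[0,0,0],1],[[-53,-37,0],[0,0,0],1],[[-83,-57,0],[0,0,0],1],[[-116,-79,0],[0,0,0],1],[[-149,-102,0],[0,0,0],1],[[-181,-124,0],[0,0,0],1],[[-214,-146,0],[0,0,0],1],[[-244,-167,0],[0,0,0],1],[[-270,-185,0],[0,0,0],1],[[-288,-197,0],[0,0,0],1],[[-297,-203,0],[0,0,0],1]]'
python3 -m jog '[[[0,0,5],[0,0,0],1],[[0,0,15],[0,0,0],1],[[0,0,30],[0,0,0],1],[[0,0,50],[0,0,0],1],[[0,0,70],[0,0,0],1],[[0,0,90],[0,0,0],1],[[0,0,105],[0,0,0],1],[[0,0,115],[0,0,0],1],[[0,0,120],[0,0,0],1],[[0,0,120],[0,0,0],1]]'
python3 - <<'E'
from h import *
s=bot.read_state();print(s['position'],s['tcp_rot'],s['time_s'])
crop('top',160,205,160,160,3.75,'top2')
R=s['tcp_rot'];H=np.array([.4948,.3764]);p0=s['position'][:2]
for a in range(-164,0,4):
    q=H+.115*np.array([np.cos(np.radians(a)),np.sin(np.radians(a))])
    d=np.append(q-p0,0)@R;print(a,d[:2].round(3)*1000)
E
```

```text
time_s: 1.15
position: [0.3873, 0.3405, 0.2226]
tcp_rot: [[-0.973, 0.231, 0.001], [0.231, 0.973, -0.001], [-0.001, -0.001, -1.0]]
force: [-0.5, 0.3, -0.8]
opening: 0.174
time_s: 1.98
position: [0.3837, 0.3435, 0.1012]
tcp_rot: [[-0.974, 0.226, -0.003], [0.226, 0.974, -0.001], [0.002, -0.002, -1.0]]
force: [0.7, 0.4, -0.3]
opening: 0.005
[0.3837 0.3435 0.1012] [[-0.9741  0.2263 -0.0026]
 [ 0.2263  0.9741 -0.0013]
 [ 0.0022 -0.0018 -1.    ]] 1.9833
-164 [-0.  1.]
-160 [-4. -6.]
-156 [ -9. -12.]
-152 [-14. -18.]
-148 [-20. -24.]
-144 [-25. -30.]
-140 [-32. -35.]
-136 [-38. -39.]
-132 [-45. -43.]
-128 [-52. -47.]
-124 [-60. -50.]
-120 [-67. -53.]
-116 [-75. -55.]
-112 [-83. -56.]
-108 [-91. -57.]
-104 [-99. -58.]
-100 [-107.  -58.]
-96 [-115.  -57.]
-92 [-123.  -56.]
-88 [-131.  -54.]
-84 [-138.  -52.]
-80 [-146.  -49.]
-76 [-153.  -45.]
-72 [-160.  -41.]
-68 [-167.  -37.]
-64 [-173.  -32.]
-60 [-179.  -27.]
-56 [-185.  -21.]
-52 [-190.  -15.]
-48 [-195.   -9.]
-44 [-199.   -2.]
-40 [-203.    5.]
-36 [-207.   12.]
-32 [-210.   20.]
-28 [-212.   28.]
-24 [-214.   35.]
-20 [-215.   43.]
-16 [-216.   51.]
-12 [-216.   59.]
-8 [-215.   67.]
-4 [-214.   75.]
```

View pics/top2.png

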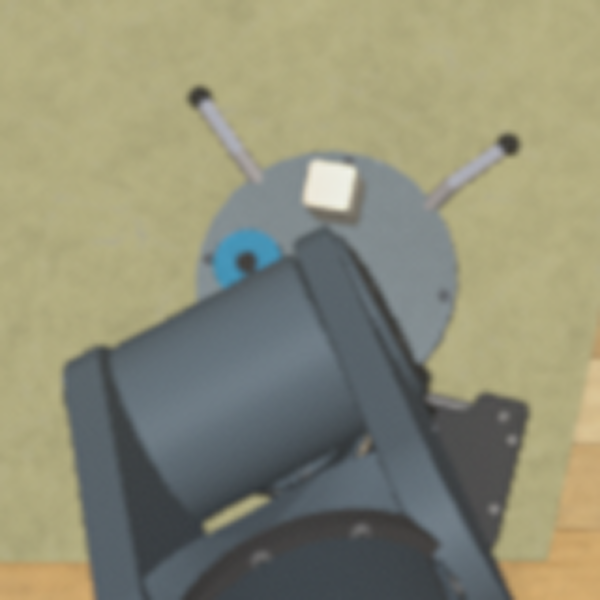

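```bash
python3 -m jog '[[[0,0,5],[0,0,0],1],[[0,0,15],[0,0,0],1],[[0,0,27],[0,0,0],1],[[0,0,39],[0,0,0],1],[[0,0,50],[0,0,0],1],[[0,0,58],[0,0,0],1],[[0,0,64],[0,0,0],1],[[0,0,66],[0,0,0],1],[[0,0,66],[0,0,0],1]]'
python3 -m jog '[[[-1,-1,0],[0,0,0],1],[[-2,-3,0],[0,0,0],1],[[-4,-6,0],[0,0,0],1],[[-6,-9,0],[0,0,0],1],[[-9,-12,0],[0,0,0],1],[[-11,-15,0],[0,0,0],1],[[-14,-18,0],[0,0,0],1],[[-17,-21,0],[0,0,0],1],[[-20,-24,0],[0,0,0],1],[[-22,-27,0],[0,0,0],1],[[-25,-30,0],[0,0,0],1],[[-25,-30,0],[0,0,0],1]]'
python3 -c "
from h import *
crop('side',200,180,180,100,4.4,'side2')"
```

```text
time_s: 2.78
position: [0.3852, 0.3431, 0.0362]
tcp_rot: [[-0.974, 0.228, -0.001], [0.228, 0.974, -0.0], [0.0, -0.0, -1.0]]
force: [0.3, -0.2, -0.5]
opening: 0.006
time_s: 3.78
position: [0.4031, 0.3076, 0.0365]
tcp_rot: [[-0.974, 0.228, -0.0], [0.228, 0.974, -0.0], [0.0, -0.0, -1.0]]
force: [0.3, 0.2, 0.2]
opening: 0.006
```

View pics/side2.png

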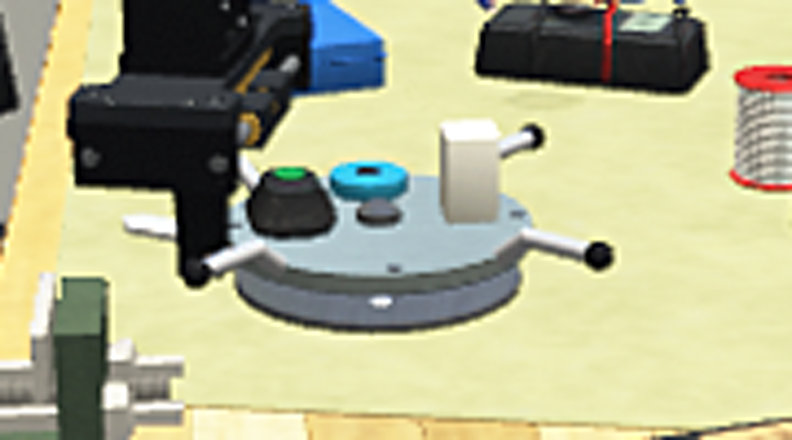

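```bash
python3 -m jog '[[[-3,-3,1],[0,0,0],1],[[-8,-6,2],[0,0,0],1],[[-13,-9,2],[0,0,0],1],[[-20,-13,2],[0,0,0],1],[[-27,-17,2],[0,0,0],1],[[-35,-20,2],[0,0,0],1],[[-42,-23,2],[0,0,0],1],[[-50,-25,2],[0,0,0],1],[[-58,-26,2],[0,0,0],1],[[-66,-27,2],[0,0,0],1],[[-74,-28,2],[0,0,0],1],[[-82,-28,2],[0,0,0],1]]'
python3 -m jog '[[[-8,1,0],[0,0,0],1],[[-16,2,0],[0,0,0],1],[[-24,4,0],[0,0,0],1],[[-31,6,0],[0,0,0],1],[[-39,9,0],[0,0,0],1],[[-46,13,0],[0,0,0],1],[[-53,17,0],[0,0,0],1],[[-60,21,0],[0,0,0],1],[[-66,26,0],[0,0,0],1],[[-72,31,0],[0,0,0],1],[[-75,34,0],[0,0,0],1],[[-75,34,0],[0,0,0],1]]'
python3 -c "
from h import *
crop('top',160,205,160,160,3.75,'top3')"
```

```text
time_s: 4.83
position: [0.4768, 0.262, 0.0345]
tcp_rot: [[-0.974, 0.228, -0.001], [0.228, 0.974, -0.0], [0.0, -0.0, -1.0]]
force: [-0.3, 1.1, -0.7]
opening: 0.007
time_s: 5.83
position: [0.5588, 0.2792, 0.0347]
tcp_rot: [[-0.974, 0.227, 0.003], [0.227, 0.974, 0.001], [-0.002, 0.001, -1.0]]
force: [-0.4, 0.0, -0.1]
opening: -0.001
```

View pics/top3.png

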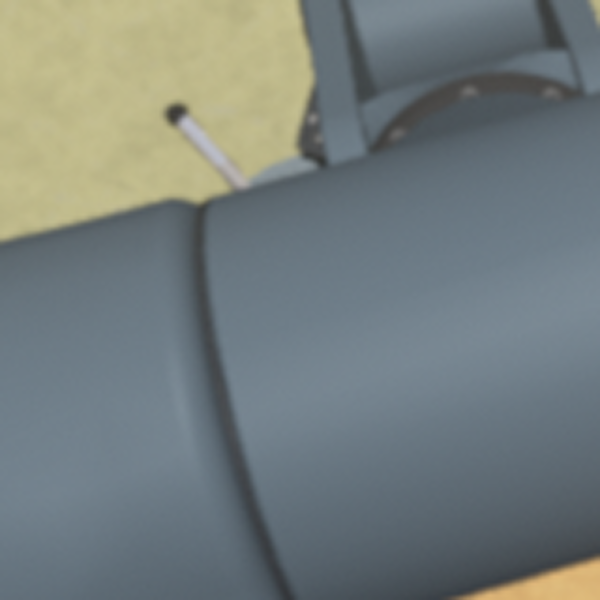

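```bash
cat >> h.py <<'E'
H=np.array([.4948,.3764])
def pang(n,u,v,z):
    q=ray(n,(u,v),z)[:2]-H; return np.degrees(np.arctan2(q[1],q[0])),np.linalg.norm(q)
E
python3 - <<'E'
from h import *
print(pang('top',160+(177.5)/3.75-.5,205+(113.5)/3.75-.5,.0474))
s=bot.read_state();R=s['tcp_rot'];p0=s['position'][:2];q=p0-H;print(np.degrees(np.arctan2(q[1],q[0])),np.linalg.norm(q))
for a in range(-56,13,4):
    q=H+.115*np.array([np.cos(np.radians(a)),np.sin(np.radians(a))])
    print(a,(np.append(q-p0,0)@R)[:2].round(3)*1000)
E
```

```text
(np.float64(43.46739791433887), np.float64(0.13768640609316157))
-57.086635738933374 0.11624168884967506
-56 [-1.  2.]
-52 [-6.  9.]
-48 [-11.  15.]
-44 [-15.  22.]
-40 [-19.  29.]
-36 [-22.  36.]
-32 [-25.  43.]
-28 [-27.  51.]
-24 [-29.  59.]
-20 [-30.  67.]
-16 [-31.  75.]
-12 [-31.  83.]
-8 [-31.  91.]
-4 [-30.  99.]
0 [-28. 107.]
4 [-26. 115.]
8 [-24. 122.]
12 [-20. 130.]
```

```bash
python3 -m jog '[[[-3,5,0],[0,0,0],1],[[-8,12,0],[0,0,0],1],[[-13,19,0],[0,0,0],1],[[-17,26,0],[0,0,0],1],[[-21,33,0],[0,0,0],1],[[-24,40,0],[0,0,0],1],[[-26,48,0],[0,0,0],1],[[-28,56,0],[0,0,0],1],[[-30,64,0],[0,0,0],1],[[-31,72,0],[0,0,0],1],[[-31,77,0],[0,0,0],1],[[-31,77,0],[0,0,0],1]]'
python3 -m jog '[[[0,4,0],[0,0,0],1],[[0,8,0],[0,0,0],1],[[0,12,0],[0,0,0],1],[[0,15,0],[0,0,0],1],[[1,17,0],[0,0,0],1],[[1,18,0],[0,0,0],1],[[1,18,0],[0,0,0],1]]'
python3 - <<'E'
from h import *
q=bot.read_state()['position'][:2]-H;print(np.degrees(np.arctan2(q[1],q[0])),np.linalg.norm(q))
a=vision.capture('top')[205:365,160:320];b=vision.capture('side')[180:290,200:360]
im=np.hstack([cv2.resize(a,(400,400),interpolation=2),cv2.resize(b,(400,275),interpolation=2)[:, :] if 0 else np.vstack([cv2.resize(b,(400,275),interpolation=2),np.zeros((125,400,3),np.uint8)])])
cv2.imwrite('pics/both4.png',im[...,::-1])
E
```

```text
time_s: 6.88
position: [0.6054, 0.3479, 0.0347]
tcp_rot: [[-0.974, 0.227, 0.002], [0.227, 0.974, 0.001], [-0.001, 0.001, -1.0]]
force: [-0.2, -0.5, 0.1]
opening: 0.008
time_s: 7.47
position: [0.6081, 0.3645, 0.0346]
tcp_rot: [[-0.974, 0.228, 0.001], [0.228, 0.974, 0.0], [-0.001, 0.001, -1.0]]
force: [-0.0, 0.1, 0.1]
opening: 0.005
-6.0206003052122785 0.11392965419469699
```

View pics/both4.png

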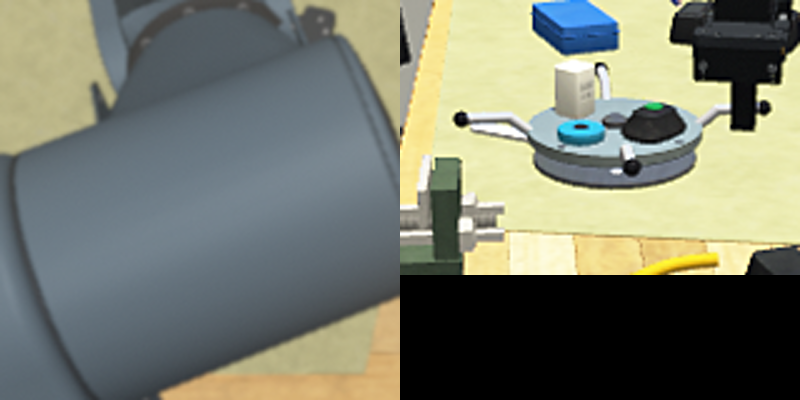

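Run:
```python
from h import *
for c in [(61.5,118.5),(232.5,167.5),(364,107)]: print(pang('side',200+c[0]/2.5-.5,180+c[1]/2.5-.5,.0474))
```

```text
(np.float64(-176.01272515184436), np.float64(0.1377359756562201))
(np.float64(-88.12609602576592), np.float64(0.14249124618526376))
(np.float64(0.739643202451184), np.float64(0.13652002508898015))
```

```bash
python3 -m jog '[[[1,3,0],[0,0,0],1],[[1,6,0],[0,0,0],1],[[2,9,0],[0,0,0],1],[[3,12,0],[0,0,0],1],[[4,14,0],[0,0,0],1],[[4,15,0],[0,0,0],1],[[4,15,0],[0,0,0],1],[[4,11,0],[0,0,0],1],[[4,4,0],[0,0,0],1],[[2,-6,0],[0,0,0],1],[[0,-15,0],[0,0,0],1],[[0,-15,0],[0,0,0],1]]'
python3 -m jog '[[[0,0,-5],[0,0,0],1],[[0,0,-17],[0,0,0],1],[[0,0,-35],[0,0,0],1],[[0,0,-58],[0,0,0],1],[[0,0,-80],[0,0,0],1],[[0,0,-100],[0,0,0],1],[[0,0,-115],[0,0,0],1],[[0,0,-123],[0,0,0],1],[[0,0,-125],[0,0,0],1]]'
python3 -m jog '[[[0,-8,0],[0,0,0],1],[[-2,-25,0],[0,0,0],1],[[-5,-50,0],[0,0,0],1],[[-10,-80,0],[0,0,0],1],[[-15,-112,0],[0,0,0],1],[[-22,-145,0],[0,0,0],1],[[-30,-180,0],[0,0,0],1],[[-38,-212,0],[0,0,0],1],[[-45,-240,0],[0,0,0],1],[[-50,-260,0],[0,0,0],1],[[-52,-270,0],[0,0,0],1],[[-52,-270,0],[0,0,0],1]]'
python3 -c "
from h import *
crop('top',180,215,130,130,4.6,'top5')"
```

```text
time_s: 8.57
position: [0.6043, 0.3467, 0.0344]
tcp_rot: [[-0.973, 0.23, -0.001], [0.23, 0.973, -0.001], [0.001, -0.002, -1.0]]
force: [-0.4, -0.3, -0.5]
opening: 0.005
time_s: 9.32
position: [0.6057, 0.3504, 0.1627]
tcp_rot: [[-0.974, 0.227, 0.005], [0.227, 0.974, 0.002], [-0.004, 0.003, -1.0]]
force: [-0.1, -0.2, -0.0]
opening: 0.004
time_s: 10.32
position: [0.5927, 0.0724, 0.1585]
tcp_rot: [[-0.973, 0.231, -0.003], [0.231, 0.973, -0.0], [0.002, -0.001, -1.0]]
force: [-0.0, -0.2, 0.7]
opening: 0.002
```

View pics/top5.png

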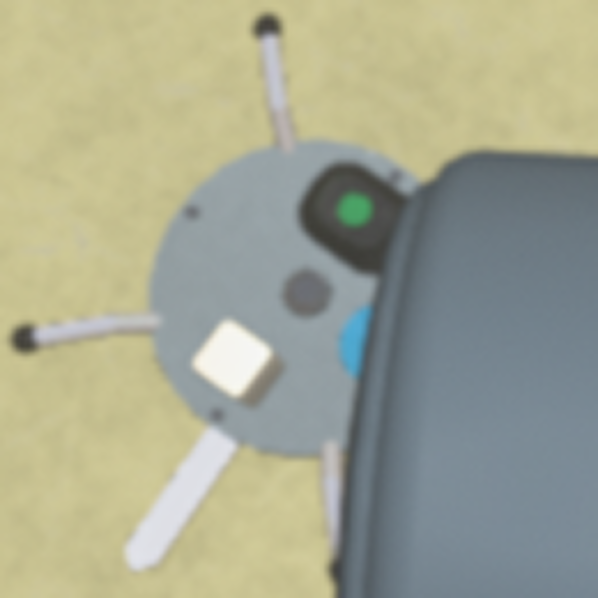

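Run:
```python
from h import *
P=lambda u,v,z:pang('top',180+(u+.5)/4.6-.5,215+(v+.5)/4.6-.5,z)
print(P(267,26,.0474),P(25,338,.0474),P(217,414,.0364),P(192,212,.0364),'tongue',P(140,562,.0124),P(222,437,.0124))
s=bot.read_state();q=s['position'];q0=H+np.array([.1095,-.0297])
for a in (-14,-4,2,4,6,8):
    t=np.append(H+.115*np.array([np.cos(np.radians(a)),np.sin(np.radians(a))]),q[2]);print(a,((t-q)@s['tcp_rot']).round(4)*1000)
```

```text
(np.float64(10.524265043022822), np.float64(0.13790498768215959)) (np.float64(100.38256824367282), np.float64(0.13742830457178024)) (np.float64(145.2867186355525), np.float64(0.07291496282239604)) (np.float64(55.50759970531275), np.float64(0.0726261833175935)) tongue (np.float64(148.36823009073473), np.float64(0.15279459815232377)) (np.float64(147.7518120670609), np.float64(0.08106727973901597))
-14 [ 50.  270.3   0.1]
-4 [ 51.5 290.3   0.1]
2 [ 54.  302.    0.2]
4 [ 55.2 305.9   0.2]
6 [ 56.4 309.7   0.2]
8 [ 57.8 313.5   0.2]
```

The relay is at 145.4 degrees and the tongue at about 148.5, so it's already within tolerance. There is plenty of time, so I'll add a 3 degree nudge to centre it.

```bash
python3 -m jog '[[[2,10,0],[0,0,0],1],[[7,30,0],[0,0,0],1],[[14,58,0],[0,0,0],1],[[22,90,0],[0,0,0],1],[[30,125,0],[0,0,0],1],[[37,158,0],[0,0,0],1],[[42,190,0],[0,0,0],1],[[47,220,0],[0,0,0],1],[[50,245,0],[0,0,0],1],[[52,262,0],[0,0,0],1],[[52,270,0],[0,0,0],1],[[52,270,0],[0,0,0],1]]'
python3 -m jog '[[[0,0,5],[0,0,0],1],[[0,0,15],[0,0,0],1],[[0,0,30],[0,0,0],1],[[0,0,50],[0,0,0],1],[[0,0,72],[0,0,0],1],[[0,0,92],[0,0,0],1],[[0,0,108],[0,0,0],1],[[0,0,119],[0,0,0],1],[[0,0,125],[0,0,0],1],[[0,0,125],[0,0,0],1]]'
python3 -m jog '[[[1,6,0],[0,0,0],1],[[2,13,0],[0,0,0],1],[[3,20,0],[0,0,0],1],[[4,26,0],[0,0,0],1],[[4,29,0],[0,0,0],1],[[5,31,0],[0,0,0],1],[[5,33,0],[0,0,0],1],[[6,35,0],[0,0,0],1],[[6,36,0],[0,0,0],1],[[6,36,0],[0,0,0],1],[[6,32,0],[0,0,0],1],[[5,26,0],[0,0,0],1]]'
python3 -m jog '[[[-2,-8,0],[0,0,0],1],[[-5,-20,0],[0,0,0],1],[[-5,-26,0],[0,0,0],1],[[-5,-26,0],[0,0,0],1],[[-5,-26,-10],[0,0,0],1],[[-5,-26,-30],[0,0,0],1],[[-5,-26,-55],[0,0,0],1],[[-5,-26,-82],[0,0,0],1],[[-5,-26,-105],[0,0,0],1],[[-5,-26,-120],[0,0,0],1],[[-5,-26,-125],[0,0,0],1],[[-5,-26,-125],[0,0,0],1]]'
python3 -m jog '[[[0,-8,0],[0,0,0],1],[[-2,-25,0],[0,0,0],1],[[-5,-50,0],[0,0,0],1],[[-10,-80,0],[0,0,0],1],[[-15,-112,0],[0,0,0],1],[[-22,-145,0],[0,0,0],1],[[-30,-180,0],[0,0,0],1],[[-38,-212,0],[0,0,0],1],[[-45,-240,0],[0,0,0],1],[[-50,-260,0],[0,0,0],1],[[-52,-270,0],[0,0,0],1],[[-52,-270,0],[0,0,0],1]]'
python3 -c "
from h import *
crop('top',180,215,130,130,4.6,'top6')"
```

```text
time_s: 11.37
position: [0.6031, 0.3535, 0.1591]
tcp_rot: [[-0.975, 0.223, 0.0], [0.223, 0.975, 0.001], [0.0, 0.001, -1.0]]
force: [-0.2, 0.6, 0.4]
opening: 0.007
time_s: 12.2
position: [0.6035, 0.3481, 0.0326]
tcp_rot: [[-0.973, 0.229, -0.003], [0.229, 0.973, -0.001], [0.003, -0.002, -1.0]]
force: [-0.2, -0.6, 0.9]
opening: 0.005
time_s: 13.2
position: [0.6053, 0.376, 0.0344]
tcp_rot: [[-0.974, 0.227, -0.0], [0.227, 0.974, 0.0], [0.0, 0.0, -1.0]]
force: [-0.6, -0.5, -0.0]
opening: 0.013
time_s: 14.2
position: [0.6056, 0.3503, 0.1622]
tcp_rot: [[-0.974, 0.227, 0.004], [0.227, 0.974, 0.002], [-0.004, 0.003, -1.0]]
force: [-0.3, -0.0, -0.5]
opening: 0.004
time_s: 15.2
position: [0.5926, 0.0724, 0.1582]
tcp_rot: [[-0.973, 0.231, -0.003], [0.231, 0.973, -0.0], [0.003, -0.001, -1.0]]
force: [-0.3, -0.2, -0.5]
opening: 0.008
```

View pics/top6.png

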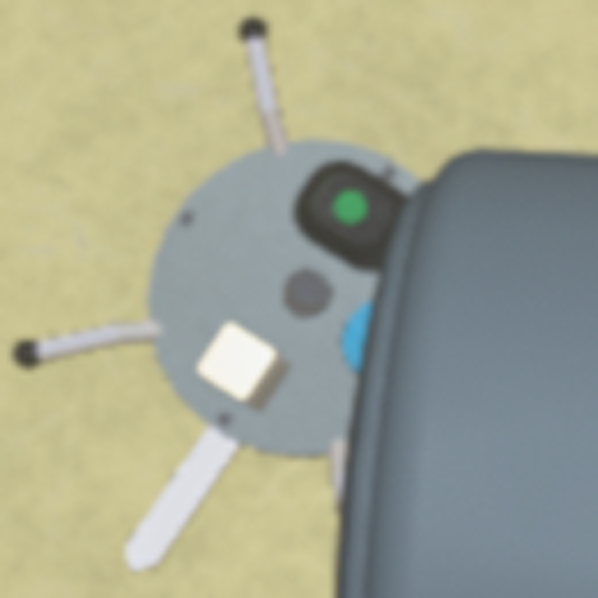

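The relay's rim dot is now at crop (224, 419), with the balls at (253, 29) and (27, 352). The tongue tip is still at (140, 562). I'll compute the angles and hand in.

Run:
```python
from h import *
P=lambda u,v,z:pang('top',180+(u+.5)/4.6-.5,215+(v+.5)/4.6-.5,z)
a=[P(253,29,.0474)[0]+135,P(27,352,.0474)[0]+45,P(224,419,.0364)[0]];print(a,np.abs(bot.read_state()['qvel']).max())
if abs(np.mean(a)-148.6)<2: bot.hand_in();print("handed in")
```

```text
[np.float64(148.52123028002174), np.float64(148.3183012376686), np.float64(148.66976918986353)] 2.19993618463891
the job is handed in; nothing more can be done
handed in
```

I turned the plate about 157° anticlockwise, and the job is handed in with the relay in line with the index tongue. I pushed one spoke with the shut fingertips in slow arcs. After backing off and checking, I added a 3° nudge to centre it, then lifted clear.

- **Alignment:** the last top view puts the relay at 148.3–148.7° and the tongue at 147.8–149.1°. That is within about 1°, against the 6.4° allowed.
- **Stand:** the tongue tip showed no visible shift from its first position.
- **Forces:** the wrist force read about 1 N at the end of each move. I had no readings during the moves.
- **Robot:** the arm was clear of everything at hand-in, though its joints were still settling slightly at about 2°/s.
- **Disagreement:** one mid-way side-view estimate of the spoke angle varied by about 3° between balls. I relied on the top views instead.
- **Not checked:** I didn't take a final picture of the bystanders, but the fingers stayed at least 15 cm up when away from the plate. The last top crop also had part of the plate hidden by the arm.

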